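# Unload the block heater into the bottle rack in reverse order

### The arm

A 6-joint arm with a two-finger parallel gripper is mounted at the origin on a cart in front of the work surface, level with it; the furniture and walls round the work are solid. World frame = base frame: x ahead of the robot, y to its left, z up, the work surface at z = 0. Lengths are in mm, angles in degrees, forces in N, time in s.
With the tool pointing down it reaches from about 300 to 850 mm from the base axis. Payload 4.2 kg.
Tool frame: the origin (TCP) lies midway between the tips of the shut fingers; the grasp point (between the pads) lies 19 mm behind it; z points along the fingers, y is the line along which they close (so a half turn about z gives the same grasp; the last joint's range is limited). The gripper opens to 91 mm and grips with 3 to 60 N. Pads are 32 mm wide; open, the fingers measure 118 mm over their backs; the gripper's body (76 mm by 178 mm) begins 60 mm behind the grasp point.
Start: joints at [-73.854, 18.312, 89.639, -0, 72.044, -1.146], TCP at [170.916, -549.027, 213.976] pointing down, gripper open.
Joint ranges: [-177.97, 177.97], [-48.28, 115.42], [12.27, 149.76], [-77.06, 257.06], [2.81, 150.46], [-146.56, 146.56]. Speed limits (degrees/s): [147.25, 147.25, 180, 180, 180, 180].

### API

Orientations are given as [roll, pitch, yaw] about the fixed x, y, z axes, in that order (R = Rz(yaw) Ry(pitch) Rx(roll)).
In Python, from workcell import state, grab_frame, camera_model, job_done gives the robot as it stands.
- The arm moves only by the tool tcp_steps, called after "Call:" as name(argument=value, ...), one argument or row to a line, values as JSON. Schema: {"type":"object","properties":{"ticks":{"type":"array","items":{"type":"object","properties":{"d":{"type":"array","items":{"type":"number"},"minItems":3,"maxItems":3},"rot":{"type":"array","items":{"type":"number"},"minItems":3,"maxItems":3}},"additionalProperties":false},"minItems":1,"maxItems":8},"aperture":{"type":"number"},"grip_force":{"type":"number"},"only":{"type":"string"},"quiet":{"type":"boolean"},"lines":{"type":"string"}},"required":["ticks"],"additionalProperties":false}. ticks is a list of rows, 1 to 8 of them, each an object with the fields d (a list: dx, dy, dz in shares of the most that a row can go, 1 being 50 mm), rot (a list: a rotation vector rx, ry, rz in fractions of the full range, 1 being 2 rad); a field left out counts as zero; each row shifts and turns the commanded pose from where the row before left it, along the tool's axes as they then stand; what a row does not reach is not made up. A row lasts 1/10 s, in which the tool goes at most 50 mm and 8.59 degrees, less where a joint would pass 70% of its speed; a pose out of reach is approached as far as the arm can. aperture is the finger opening in mm, set as the call begins (left out keeps the last). The fingers move at their own pace and stop on an object; grip_force is the grip in N (left out, the last holds). Time passes only in rows, so rows that do not move let the fingers close. The tool returns the time, the measured TCP pose, the force, the opening and the grip force at its end. only (a regular expression) keeps the lines of the reply that match it, lines (a string "A,B") keeps lines A to B, and quiet returns only ok. Input that does not fit is refused with a message, and nothing moves.
- state(): the state, without advancing time (a new reading comes with each control period).
- grab_frame(name): name is "scene" or "top" or "wrist"; returns the picture (400x640x3 uint8, blue, green, red); there is no depth.
- camera_model(name): a dict with "fx", "fy", "cx", "cy" (pixels), "T" (4x4, takes a point from camera to world coordinates). Camera axes: x right, y up, looking along -z (the intrinsics and any distortion apply to the point x, -y, -z); pixel columns grow to the right and rows downward; lengths in mm; the calibration is good to about 2 mm. The wrist camera is an equidistant fisheye: a pixel r from the principal point sees the ray r / f radians off the axis. A picture is of the moment at which its call begins: read the wrist's pose just before it. camera_model takes no time and is no camera call; for the wrist camera it gives the pose at the moment of the call.
- job_done(): hands the job in; it is judged then, once.
The state is a dict: "time_s": time; "qpos": joint angles; "qvel": joint speeds; "effort": joint torques, N m; "ee_pos": TCP position; "ee_rot": TCP orientation; "force": force on the tool from outside, world axes, zero at the start; "torque": the same for the moment, N m; "gripper_width": finger opening in mm; "gripper_force": force on a finger pad.
Only numpy, scipy, OpenCV 4.12 (cv2) and the standard library are available. Lean on these libraries where they do the work, as an engineer would, in place of code of your own. Each camera call takes 0.05 s, during which the arm holds its last target. There are 200 camera calls.

### The job

The four vessels standing in a row in the block heater are ready: move them all to the empty four-compartment rack, one to a compartment, in reverse order as the robot sees it, so that the leftmost vessel in the heater ends up in the rightmost compartment, the second from left in the second from right, and so on. Set each one down gently, upright and in the middle of its compartment, and do not tip any over.

Things in the scene. Friction and masses are not known exactly. Their poses are not given: they have to be found in the camera images.
- heater: grey dry block heater, fixed, 90 x 334 x 36 mm plus a panel at its left (+y) end; holds four aluminium blocks in a row, tops 45 mm above the bench. Origin: on the bench under the middle of the row; y along the row to the robot's left, x away from the robot (yaw within 0.15). Block centres at y = +120, +40, -40, -120 mm, x = 0. It may stand nearer or farther than the rack
- rack: white open rack, fixed, 90 x 330 mm, four equal compartments in a row, 82 (x) by 76 mm (y) inside; floor 5 mm thick, lips and ribs to 13 mm, end plates to 24 mm above the bench. Origin: on the bench under its middle; y along the row to the robot's left, x away from the robot (yaw within 0.15). Compartment centres, marked by faint rings: y = +120, +40, -40, -120 mm, x = 0
- vial: small clear screw vial with a black cap and pale contents (glass body 42 mm high, cap 20 mm wide, 15 g), 22 mm in diameter and 51 mm tall over the cap, upright and loose. Origin: centre of its underside, z up along its axis; its yaw means nothing
- small_bottle: small white plastic bottle with a white cap (body straight to about 55 mm, then shoulder to 70 mm; cap 26 mm wide, 90 g), 43 mm in diameter and 82 mm tall over the cap, upright and loose. Origin: centre of its underside, z up along its axis; its yaw means nothing
- amber_bottle: brown glass bottle with a black cap (body straight to about 55 mm, then shoulder to 76 mm; cap 30 mm wide, 90 g), 48 mm in diameter and 88 mm tall over the cap, upright and loose. Origin: centre of its underside, z up along its axis; its yaw means nothing
- large_bottle: large white plastic bottle with a red cap, the biggest of the four (body straight to about 70 mm, then shoulder to 90 mm; cap 36 mm wide, 90 g), 58 mm in diameter and 105 mm tall over the cap, upright and loose. Origin: centre of its underside, z up along its axis; its yaw means nothing
- block_vial: aluminium block in the heater, 77 x 77 x 30 mm, fixed; the vial stands at the start in its round well (26 mm wide, 10 mm deep, centred). It stays and so still marks where that vessel came from. Origin: centre of its underside, 15 mm above the bench; well floor 20 mm and top 30 mm above the origin; axes as the heater's
- block_small_bottle: aluminium block in the heater, 77 x 77 x 30 mm, fixed; the small white bottle stands at the start in its round well (47 mm wide, 10 mm deep, centred). It stays and so still marks where that vessel came from. Origin: centre of its underside, 15 mm above the bench; well floor 20 mm and top 30 mm above the origin; axes as the heater's
- block_amber_bottle: aluminium block in the heater, 77 x 77 x 30 mm, fixed; the brown bottle stands at the start in its round well (52 mm wide, 10 mm deep, centred). It stays and so still marks where that vessel came from. Origin: centre of its underside, 15 mm above the bench; well floor 20 mm and top 30 mm above the origin; axes as the heater's
- block_large_bottle: aluminium block in the heater, 77 x 77 x 30 mm, fixed; the large bottle stands at the start in its round well (62 mm wide, 10 mm deep, centred). It stays and so still marks where that vessel came from. Origin: centre of its underside, 15 mm above the bench; well floor 20 mm and top 30 mm above the origin; axes as the heater's
Mind the look-alikes: they are no part of the job. Leave any brown or green look-alike of the vial alone.

How it is judged:
By the outcome, as a careful person would: the job done as asked, in the order asked, and still so for the second after the job is handed in, with the robot touching nothing.
It also fails if it takes over 99 s, if anything falls off the work surface, if the arm or the gripper's body presses on something with over 40 N, if the wrist force passes 120 N, or if a joint passes its speed limit or range.

## Working session

There is one attempt and no reset: what is moved stays moved. The work goes in short steps, Python scripts to look and compute and a tool call to move; the robot and the scene stay as the last step left them, time stands still between calls to the robot, and variables do not carry over. Pictures are saved under pics/ and viewed, at most 14 in all, crops included, and the job is handed in when it is done.

```bash
mkdir -p pics
```

Run:
```python
from workcell import *
import cv2
for n in("top","scene"):
    cv2.imwrite(f"pics/{n}0.png",grab_frame(n)); m=camera_model(n); print(n,{k:v for k,v in m.items()})
s=state();print(s)
```

```text
top {'fx': 515.6133591856852, 'fy': 515.6133591856852, 'cx': 320.5764750861135, 'cy': 193.75871417196416, 'T': array([[ 2.48644272e-02,  9.82639403e-01, -1.83852016e-01,
         4.17346328e+02],
       [-9.99617677e-01,  2.22136828e-02, -1.64636806e-02,
        -2.35264823e+01],
       [-1.20938309e-02,  1.84191085e-01,  9.82816048e-01,
         1.00870865e+03],
       [ 0.00000000e+00,  0.00000000e+00,  0.00000000e+00,
         1.00000000e+00]])}
scene {'fx': 371.90849951743047, 'fy': 371.90849951743047, 'cx': 319.014444548429, 'cy': 200.1592111602304, 'T': array([[ 8.44737236e-01,  2.76550762e-01, -4.58190658e-01,
         2.19630170e+02],
       [-5.35149833e-01,  4.45766769e-01, -7.17569957e-01,
        -6.33886270e+02],
       [ 5.80165090e-03,  8.51358716e-01,  5.24551882e-01,
         4.97605314e+02],
       [ 0.00000000e+00,  0.00000000e+00,  0.00000000e+00,
         1.00000000e+00]])}
{'time_s': 0.1, 'qpos': array([-7.38536417e+01,  1.83477433e+01,  8.96997081e+01,  2.37372249e-04,
        7.20451975e+01, -1.14611777e+00]), 'qvel': array([ 0.00750693, -0.14404871, -0.15087245,  0.06864609,  0.02859554,
        0.04819588]), 'effort': array([ 6.88837408e-04, -4.13332844e+01, -2.32509041e+01,  7.29544088e-02,
        4.21546062e-02, -6.50552329e-05]), 'ee_pos': array([ 170.78997364, -548.56588939,  213.20474221]), 'ee_rot': array([-1.79907374e+02, -2.07882990e-03,  1.72924010e+01]), 'force': array([-0.13828045, -0.32184466, -0.38574824]), 'torque': array([ 0.03166516,  0.01457714, -0.03506495]), 'gripper_force': 0.0, 'gripper_width': 91.26446140196028}
```

View pics/top0.png

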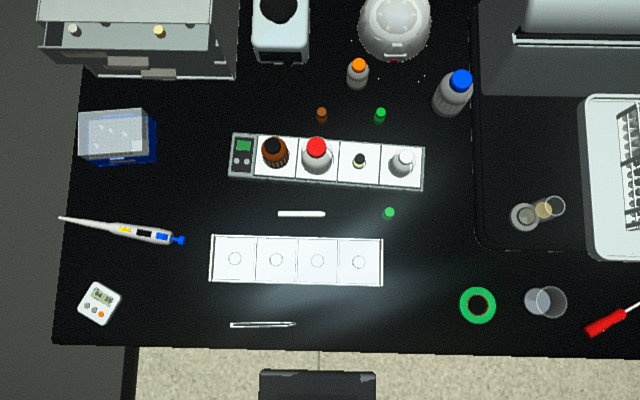

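View pics/scene0.png

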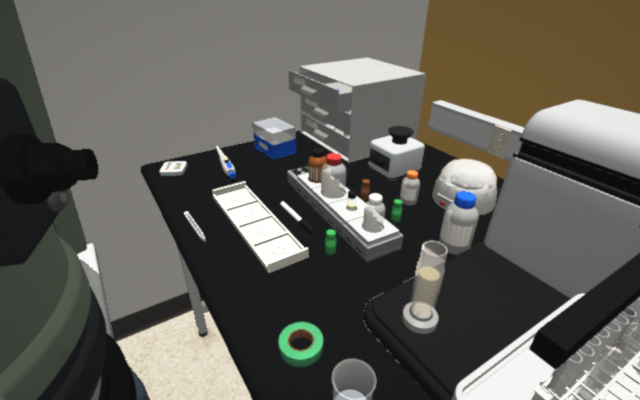

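Candidates for the vessels (top view): 
- Amber bottle at (275,150), in the heater; brown look-alike at (321,114) is on the bench, so not it.
- Large bottle with red cap at (316,150); the orange-capped (358,73) and blue-capped (455,92) bottles are not it.
- Vial at (359,160), black cap and pale contents, in the heater; green look-alikes at (380,115) and (389,213) are not it.
- Small white bottle at (402,160).

The empty rack has its rings at about (235,258) to (359,262). Next I measure and take a close crop.

Create h.py:
```python
import numpy as np, cv2
from workcell import *
def ray(n,uv,z,m=None):
    m=m or camera_model(n); uv=np.atleast_2d(uv).astype(float)
    d=np.c_[(uv[:,0]-m["cx"])/m["fx"],-(uv[:,1]-m["cy"])/m["fy"],-np.ones(len(uv))]@m["T"][:3,:3].T
    o=m["T"][:3,3]; return o+d*((z-o[2])/d[:,2])[:,None]
```

Run:
```python
from h import *
im=cv2.imread("pics/top0.png"); hsv=cv2.cvtColor(im,cv2.COLOR_BGR2HSV)
w=((hsv[...,2]>95)&(hsv[...,1]<70)).astype(np.uint8)
w=cv2.morphologyEx(w,cv2.MORPH_CLOSE,np.ones((3,3)))
for nm,(x0,y0,x1,y1),z in(("rack",(195,225,400,292),13),("heater",(220,128,432,195),36)):
    m=np.zeros_like(w); m[y0:y1,x0:x1]=w[y0:y1,x0:x1]
    c=max(cv2.findContours(m,0,1)[0],key=cv2.contourArea)[:,0]
    p=ray("top",c,z)[:,:2].astype(np.float32)
    print(nm,cv2.minAreaRect(p), cv2.boundingRect(c))
r=ray("top",[(235,258),(276,260),(318,261),(359,262)],5);print(r.round(1))
r=ray("top",[(254,135),(424,147),(420,188),(250,178)],45);print(r.round(1))
for nm,uv,z in(("amber",(274,146),88+35),("large",(317,147),140),("vial",(359,160),86),("small",(403,157),117)):print(nm,ray("top",uv,z).round(1))
cr=im[120:300,200:440]; cv2.imwrite("pics/crop.png",cv2.resize(cr,None,fx=3.3,fy=3.3,interpolation=cv2.INTER_CUBIC))
```

```text
rack ((477.63970947265625, 37.53759765625), (125.86097717285156, 336.01239013671875), 1.425667643547058) (208, 225, 176, 67)
heater ((665.3887939453125, -16.663955688476562), (378.14141845703125, 92.8792724609375), 86.41776275634766) (228, 133, 197, 59)
[[474.6 156.1   5. ]
 [472.7  76.3   5. ]
 [472.8  -5.    5. ]
 [472.8 -84.2   5. ]]
[[ 711.   125.1   45. ]
 [ 693.9 -204.6   45. ]
 [ 613.  -196.1   45. ]
 [ 625.3  128.6   45. ]]
amber [[667.7  76.4 123. ]]
large [[662.7  -0.7 140. ]]
vial [[654.8 -77.2  86. ]]
small [[ 654.  -153.6  117. ]]
```

View pics/crop.png

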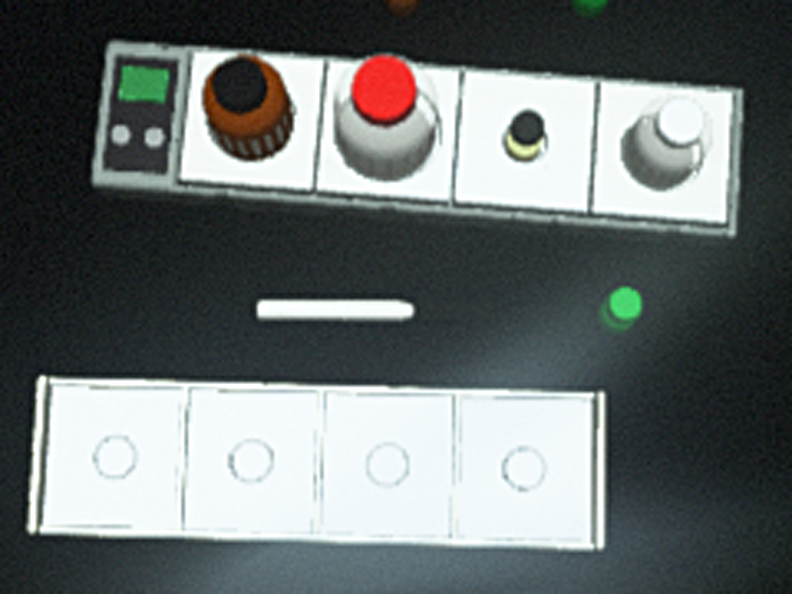

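The crop confirms the choice. From left to right the heater holds amber (240,84), large red (385,89), vial (527,126) and small white (681,120). The rack rings are at (116,457), (251,461), (388,465) and (524,469). The rack order from the left must therefore be small, vial, large, amber.

Run:
```python
from h import *
f=lambda a:(np.array(a)+.5)/3.3-.5+[200,120]
caps=[(240,84),(385,89),(527,126),(681,120)]; hs=[123,140,86,117]
P=np.array([ray("top",f(c),z)[0,:2] for c,z in zip(caps,hs)]);print("caps",P.round(1))
R=ray("top",f([(116,457),(251,461),(388,465),(524,469)]),5)[:,:2];print("rings",R.round(1))
L=np.array([120,40,-40,-120.])
for nm,Q in(("heater",P),("rack",R)):
    # least squares: c + L*( -sin, cos)
    c=Q.mean(0); v=(Q-c).T@L/(L@L); u=v/np.linalg.norm(v); print(nm,"c",c.round(1),"scale",np.linalg.norm(v).round(3),"yaw",np.degrees(np.arctan2(-u[0],u[1])).round(2)); print((c+L[:,None]*u).round(1).tolist())
B=ray("top",f([(190,50),(740,88),(730,222),(180,183)]),45);print("blocks",B.round(1),B.mean(0))
for n,uv,z in(("brown",(321,109),50),("greenback",(380,111),50),("greenfront",(389,211),50),("orange",(357,64),100),("blue",(460,80),150)):print(n,ray("top",uv,z).round(0))
```

```text
caps [[ 6.692e+02  7.930e+01]
 [ 6.633e+02  5.000e-01]
 [ 6.589e+02 -7.780e+01]
 [ 6.559e+02 -1.590e+02]]
rings [[474.4 156.4]
 [474.   76.9]
 [473.6  -3.5]
 [473.2 -83.1]]
heater c [661.9 -39.2] scale 0.993 yaw -3.2
[[668.5, 80.6], [664.1, 0.7], [659.6, -79.2], [655.2, -159.1]]
rack c [473.8  36.7] scale 0.999 yaw -0.29
[[474.4, 156.7], [474.0, 76.7], [473.6, -3.3], [473.2, -83.3]]
blocks [[ 711.5  118.8   45. ]
 [ 695.3 -204.5   45. ]
 [ 615.2 -197.8   45. ]
 [ 631.1  120.8   45. ]] [663.27603013 -40.6540151   45.        ]
brown [[765.  -4.  50.]]
greenback [[ 763. -119.   50.]]
greenfront [[ 567. -137.   50.]]
orange [[837. -71. 100.]]
blue [[ 787. -250.  150.]]
```

Careful with the scale: shifts go in shares of 50 mm and turns go in shares of 2 rad. That gives: -10 mm is -0.2, -8.5 degrees / 114.5916 = -0.0742.

Call:
tcp_steps(
  ticks=[
    {"d": [0, 0, -0.2], "rot": [0, 0, -0.0742]},
    {"d": [0, 0, -0.2], "rot": [0, 0, -0.0742]},
    {"d": [0, 0, -0.2], "rot": [0, 0, -0.0742]},
    {"d": [0, 0, -0.2], "rot": [0, 0, -0.0742]},
    {"d": [0, 0, -0.2], "rot": [0, 0, -0.0742]},
    {"d": [0, 0, -0.2], "rot": [0, 0, -0.0742]},
    {"d": [0, 0, -0.2], "rot": [0, 0, -0.0742]},
    {"rot": [0, 0, -0.0742]},
  ],
  aperture=60,
  grip_force=5,
)

```text
time_s: 0.9
ee_pos: [171.0, -549.5, 285.0]
ee_rot: [180.0, 0.1, 85.6]
force: [0.7, 0.0, -0.0]
gripper_width: 60.5
gripper_force: 0.0
```

Call:
tcp_steps(
  ticks=[
    {"rot": [0, 0, -0.0148]},
  ],
)

```text
time_s: 1.0
ee_pos: [170.9, -548.9, 283.8]
ee_rot: [-180.0, -0.0, 87.1]
force: [-0.0, 1.6, -0.3]
gripper_width: 59.8
gripper_force: 0.0
```

To row units: 35 mm is 0.7, 33 mm is 0.66.

Call:
tcp_steps(
  ticks=[
    {"d": [0.7, 0.66, 0]},
    {"d": [0.7, 0.66, 0]},
    {"d": [0.7, 0.66, 0]},
    {"d": [0.7, 0.66, 0]},
    {"d": [0.7, 0.66, 0]},
    {"d": [0.7, 0.66, 0]},
    {"d": [0.7, 0.66, 0]},
  ],
)

```text
time_s: 1.7
ee_pos: [415.3, -314.7, 283.5]
ee_rot: [-180.0, -0.0, 86.8]
force: [0.3, -1.1, 0.5]
gripper_width: 59.7
gripper_force: 0.0
```

Call:
tcp_steps(
  ticks=[
    {"d": [0.7, 0.66, 0]},
    {"d": [0.7, 0.66, 0]},
    {"d": [0.7, 0.66, 0]},
    {"d": [0.7, 0.66, 0]},
    {"d": [0.7, 0.66, 0]},
    {"d": [0.7, 0.66, 0]},
    {"d": [0.7, 0.66, 0]},
    {},
  ],
)

```text
time_s: 2.5
ee_pos: [661.1, -79.3, 281.4]
ee_rot: [-179.9, -0.1, 87.2]
force: [-0.2, 0.3, -0.6]
gripper_width: 59.7
gripper_force: 0.0
```

Create go.py:
```python
import sys,numpy as np
from workcell import state
s=state();p=s["ee_pos"];y=np.radians(s["ee_rot"][2]);d=np.array([float(a) for a in sys.argv[1:4]])-p
print("tool d",(np.cos(y)*d[0]+np.sin(y)*d[1]).round(1),(np.sin(y)*d[0]-np.cos(y)*d[1]).round(1),-d[2].round(1))
```

```bash
python3 go.py 660 -79.5 50
```

```text
tool d -0.3 -1.1 231.4
```

To row units: 40 mm is 0.8, 30 mm is 0.6.

Call:
tcp_steps(
  ticks=[
    {"d": [0, -0.02, 0.8]},
    {"d": [0, 0, 0.8]},
    {"d": [0, 0, 0.8]},
    {"d": [0, 0, 0.6]},
    {},
    {},
  ],
)

```text
time_s: 3.1
ee_pos: [656.8, -84.4, 134.2]
ee_rot: [-180.0, 0.0, 86.9]
force: [1.4, -0.1, 0.4]
gripper_width: 59.7
gripper_force: 0.0
```

Run:
```python
from h import *
im=np.vstack([grab_frame("wrist"),grab_frame("scene")[100:300]]);cv2.imwrite("pics/w1.png",im[:600])
```

```bash
python3 go.py 660 -79.5 51
```

```text
tool d 5.0 1.5 85.3
```

View pics/w1.png

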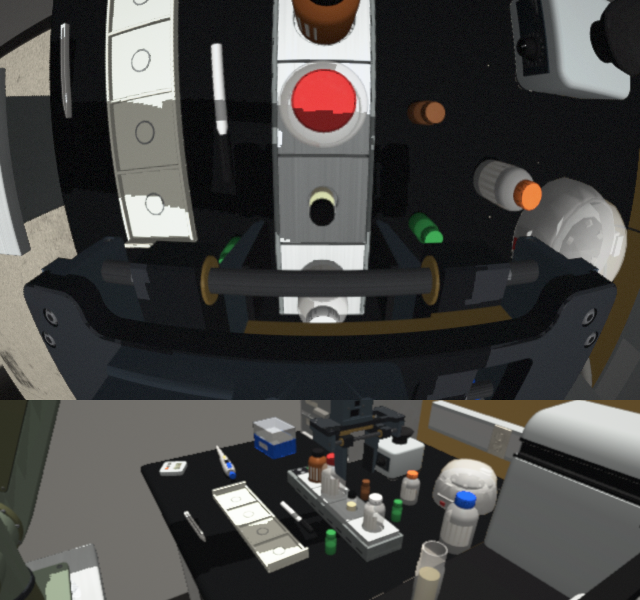

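The wrist view shows the vial's black cap at (322,210), between the fingers. The red-capped bottle is at (323,100) and the small bottle at (322,300). I'll correct the drift and check it's not just reading noise.

To row units: 5 mm is 0.1, 1.5 mm is 0.03.

Call:
tcp_steps(
  ticks=[
    {"d": [0.1, 0.03, 0]},
    {},
    {},
  ],
)

```text
time_s: 3.5
ee_pos: [659.2, -78.8, 134.9]
ee_rot: [179.9, 0.0, 87.0]
force: [1.2, -0.1, 1.1]
gripper_width: 59.5
gripper_force: 0.0
```

```bash
python3 go.py 660 -79.5 51
```

Run:
```python
from h import *
m=camera_model("wrist");print(m["T"].round(2),m["fx"],m["cx"],m["cy"])
n=grab_frame("wrist");s=state();print(s["ee_pos"],s["ee_rot"])
```

```text
tool d -0.7 0.9 83.9
[[ 1.0000e+00  5.0000e-02  1.0000e-02  6.6356e+02]
 [-5.0000e-02  9.6000e-01  2.7000e-01 -2.5800e+00]
 [ 0.0000e+00 -2.7000e-01  9.6000e-01  3.0517e+02]
 [ 0.0000e+00  0.0000e+00  0.0000e+00  1.0000e+00]] 309.70691628693146 319.60361812938777 202.77258709655476
[658.99783729 -78.87428515 134.61127276] [1.79940210e+02 1.45681932e-02 8.70033321e+01]
```

Call:
tcp_steps(
  ticks=[
    {"d": [0, 0.02, 0.6]},
    {"d": [0, 0, 0.5]},
    {"d": [0, 0, 0.4]},
    {"d": [0, 0, 0.16]},
    {},
    {},
  ],
)

```text
time_s: 4.15
ee_pos: [660.5, -79.2, 51.9]
ee_rot: [179.9, 0.0, 87.0]
force: [0.3, -0.2, 0.1]
gripper_width: 60.2
gripper_force: 0.0
```

```bash
python3 go.py 660 -79.5 51
```

```text
tool d -0.4 -0.5 0.9
```

Call:
tcp_steps(
  ticks=[
    {},
    {},
    {},
    {},
    {},
    {},
    {},
  ],
  aperture=10,
  grip_force=6,
)

```text
time_s: 4.85
ee_pos: [659.8, -79.1, 51.1]
ee_rot: [180.0, 0.0, 87.0]
force: [-0.3, -0.4, 0.9]
gripper_width: 21.4
gripper_force: 6.0
```

To row units: -35 mm is -0.7, -20 mm is -0.4.

Call:
tcp_steps(
  ticks=[
    {"d": [0, 0, -0.16]},
    {"d": [0, 0, -0.4]},
    {"d": [0, 0, -0.7]},
    {"d": [0, 0, -0.7]},
    {"d": [0, 0, -0.7]},
    {},
  ],
)

```text
time_s: 5.45
ee_pos: [662.9, -79.4, 190.7]
ee_rot: [179.3, 0.1, 87.0]
force: [1.1, 1.3, 0.6]
gripper_width: 21.4
gripper_force: 6.0
```

```bash
python3 go.py 474 76.7 181
```

```text
tool d 146.0 -196.8 9.7
```

To row units: -40 mm is -0.8, -38 mm is -0.76.

Call:
tcp_steps(
  ticks=[
    {"d": [0.3, -0.4, 0]},
    {"d": [0.5, -0.68, 0]},
    {"d": [0.6, -0.8, 0]},
    {"d": [0.6, -0.8, 0]},
    {"d": [0.56, -0.76, 0]},
    {"d": [0.36, -0.5, 0]},
    {},
    {},
  ],
)

```text
time_s: 6.25
ee_pos: [470.7, 77.3, 184.2]
ee_rot: [179.9, 0.0, 87.1]
force: [0.0, -0.6, 0.0]
gripper_width: 21.3
gripper_force: 6.0
```

Call:
tcp_steps(
  ticks=[
    {"d": [0, 0, 0.5]},
    {"d": [0, 0, 0.7]},
    {"d": [0, 0, 0.7]},
    {"d": [0, 0, 0.3]},
    {},
    {},
    {},
  ],
)

```text
time_s: 6.95
ee_pos: [472.3, 76.9, 75.0]
ee_rot: [179.8, -0.0, 87.0]
force: [0.1, -0.4, -0.1]
gripper_width: 21.3
gripper_force: 6.0
```

```bash
python3 go.py 474 76.7 21.5
```

```text
tool d -0.1 1.8 53.5
```

Run:
```python
from h import *
a=grab_frame("top");m=camera_model("wrist");w=grab_frame("wrist")
cv2.imwrite("pics/p2.png",np.vstack([w[:300],a[130:300]]))
```

```text
(no output)
```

View pics/p2.png

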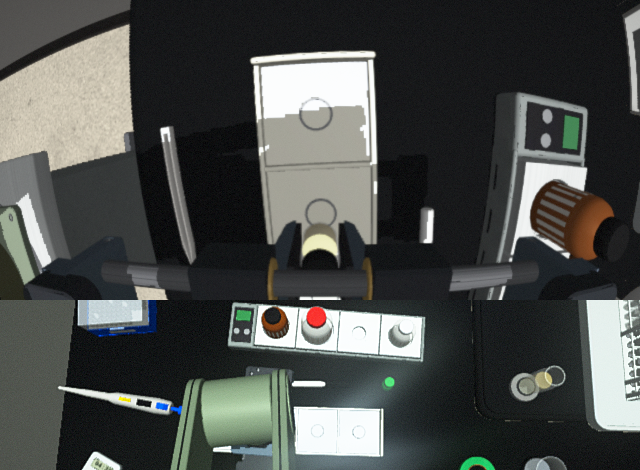

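The vial is held upright, with its base near (321,235), and lines up with its ring at (321,212). Lowering it now.

To row units: 20 mm is 0.4, 1.8 mm is 0.036.

Call:
tcp_steps(
  ticks=[
    {"d": [0, 0.036, 0.4]},
    {"d": [0, 0, 0.36]},
    {"d": [0, 0, 0.18]},
    {"d": [0, 0, 0.08]},
    {},
    {},
  ],
)

```text
time_s: 7.65
ee_pos: [473.1, 77.1, 23.6]
ee_rot: [179.9, -0.0, 87.0]
force: [-0.0, -0.0, -0.0]
gripper_width: 21.2
gripper_force: 6.0
```

```bash
python3 go.py 474 76.7 21
```

```text
tool d -0.3 0.9 2.6
```

To row units: 1 mm is 0.02, 0.9 mm is 0.018.

Call:
tcp_steps(
  ticks=[
    {"d": [0, 0.018, 0.02]},
    {"d": [0, 0, 0.016]},
    {"d": [0, 0, 0.012]},
    {},
    {},
  ],
)

```text
time_s: 8.15
ee_pos: [473.7, 77.0, 21.0]
ee_rot: [179.9, -0.0, 87.0]
force: [-0.2, -0.1, 4.9]
gripper_width: 21.5
gripper_force: 6.0
```

Call:
tcp_steps(
  ticks=[
    {"d": [0, 0, 0.01]},
    {},
  ],
)

```text
time_s: 8.35
ee_pos: [473.7, 77.0, 20.7]
ee_rot: [179.9, -0.0, 87.0]
force: [-1.3, 0.2, 7.6]
gripper_width: 21.3
gripper_force: 6.1
```

To row units: -0.5 mm is -0.01.

Call:
tcp_steps(
  ticks=[
    {"d": [0, 0, -0.01]},
    {},
  ],
)

```text
time_s: 8.55
ee_pos: [473.7, 77.0, 20.8]
ee_rot: [180.0, -0.0, 87.0]
force: [-0.5, -0.6, 4.2]
gripper_width: 21.7
gripper_force: 6.0
```

Call:
tcp_steps(
  ticks=[
    {},
    {},
    {},
    {},
  ],
  aperture=45,
)

```text
time_s: 8.95
ee_pos: [473.2, 76.9, 20.3]
ee_rot: [-180.0, 0.0, 87.0]
force: [-0.8, -0.5, -0.2]
gripper_width: 44.9
gripper_force: 0.0
```

Call:
tcp_steps(
  ticks=[
    {"d": [0, 0, -0.2]},
    {"d": [0, 0, -0.5]},
    {"d": [0, 0, -0.8]},
    {"d": [0, 0, -0.8]},
    {"d": [0, 0, -0.8]},
    {"d": [0, 0, -0.6]},
    {},
  ],
  aperture=70,
)

```text
time_s: 9.65
ee_pos: [476.1, 77.4, 210.7]
ee_rot: [179.4, -0.1, 87.0]
force: [1.1, -0.7, 0.9]
gripper_width: 69.8
gripper_force: 0.0
```

```bash
python3 go.py 655.4 -159.3 200
```

```text
tool d -226.9 191.5 10.7
```

To row units: -37 mm is -0.74, 31 mm is 0.62.

Call:
tcp_steps(
  ticks=[
    {"d": [-0.4, 0.32, 0]},
    {"d": [-0.74, 0.62, 0]},
    {"d": [-0.74, 0.62, 0]},
    {"d": [-0.74, 0.62, 0]},
    {"d": [-0.74, 0.62, 0]},
    {"d": [-0.74, 0.62, 0]},
    {"d": [-0.44, 0.4, 0]},
    {},
  ],
)

```text
time_s: 10.45
ee_pos: [653.4, -163.1, 203.4]
ee_rot: [-179.9, 0.0, 86.8]
force: [-0.1, -1.7, 0.3]
gripper_width: 70.3
gripper_force: 0.0
```

Call:
tcp_steps(
  ticks=[
    {"d": [0, 0, 0.6]},
    {"d": [0, 0, 0.6]},
    {"d": [0, 0, 0.2]},
    {},
    {},
  ],
)

```text
time_s: 10.95
ee_pos: [652.6, -159.4, 136.7]
ee_rot: [179.9, 0.0, 87.0]
force: [-1.2, 0.3, -0.7]
gripper_width: 70.2
gripper_force: 0.0
```

```bash
python3 go.py 655.4 -159.3 52
```

Run:
```python
from h import *
a=grab_frame("top");w=grab_frame("wrist")
cv2.imwrite("pics/p3.png",np.vstack([w[:350],a[130:300]]))
```

```text
tool d 0.3 2.8 84.7
```

View pics/p3.png

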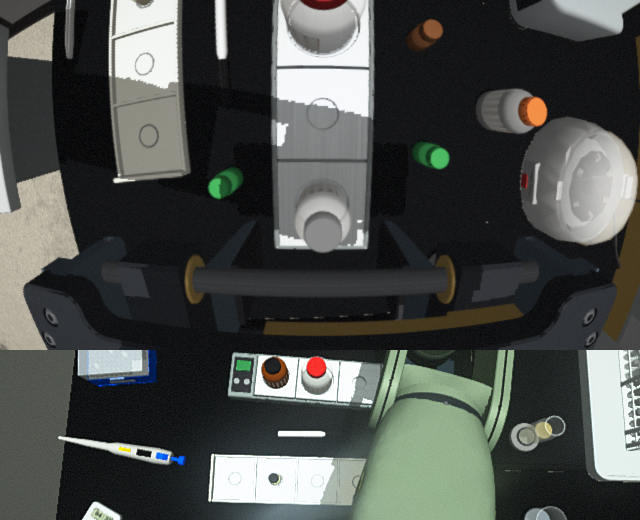

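The vial stands upright in its compartment, with its cap at top-view (275,308). The small bottle's cap is at wrist (323,232), centred between the fingers.

Call:
tcp_steps(
  ticks=[
    {"d": [0, 0.056, 0.5]},
    {"d": [0, 0, 0.5]},
    {"d": [0, 0, 0.4]},
    {"d": [0, 0, 0.26]},
    {},
    {},
  ],
)

```text
time_s: 11.65
ee_pos: [655.8, -160.1, 53.7]
ee_rot: [179.9, 0.0, 87.0]
force: [0.2, 0.1, -0.3]
gripper_width: 69.9
gripper_force: 0.0
```

```bash
python3 go.py 655.4 -159.3 52
```

```text
tool d 0.8 -0.5 1.7
```

Call:
tcp_steps(
  ticks=[
    {},
    {},
    {},
    {},
    {},
    {},
  ],
  aperture=30,
  grip_force=15,
)

```text
time_s: 12.25
ee_pos: [655.2, -160.0, 53.1]
ee_rot: [180.0, 0.0, 87.0]
force: [-0.2, 0.4, 3.6]
gripper_width: 41.7
gripper_force: 15.0
```

To row units: -35 mm is -0.7, -20 mm is -0.4.

Call:
tcp_steps(
  ticks=[
    {"d": [0, 0, -0.16]},
    {"d": [0, 0, -0.4]},
    {"d": [0, 0, -0.7]},
    {"d": [0, 0, -0.7]},
    {"d": [0, 0, -0.7]},
    {"d": [0, 0, -0.2]},
    {},
    {},
  ],
)

```text
time_s: 13.05
ee_pos: [654.0, -159.6, 193.6]
ee_rot: [-179.8, -0.0, 87.0]
force: [-0.1, -0.1, -1.2]
gripper_width: 42.0
gripper_force: 15.0
```

```bash
python3 go.py 474.4 156.7 185
```

```text
tool d 306.5 -196.0 8.6
```

To row units: 40 mm is 0.8, 36 mm is 0.72.

Call:
tcp_steps(
  ticks=[
    {"d": [0.32, -0.2, 0]},
    {"d": [0.64, -0.4, 0]},
    {"d": [0.8, -0.52, 0]},
    {"d": [0.8, -0.52, 0]},
    {"d": [0.8, -0.52, 0]},
    {"d": [0.8, -0.52, 0]},
    {"d": [0.8, -0.52, 0]},
    {"d": [0.72, -0.44, 0]},
  ],
)

```text
time_s: 13.85
ee_pos: [485.3, 134.5, 193.2]
ee_rot: [-179.7, 0.1, 87.0]
force: [0.0, -0.2, -0.9]
gripper_width: 41.8
gripper_force: 15.0
```

Call:
tcp_steps(
  ticks=[
    {"d": [0.44, -0.28, 0]},
    {},
    {},
    {"d": [0, 0, 0.5]},
    {"d": [0, 0, 0.7]},
    {"d": [0, 0, 0.5]},
    {},
    {},
  ],
)

```text
time_s: 14.65
ee_pos: [475.8, 155.1, 110.3]
ee_rot: [-179.9, 0.0, 86.9]
force: [-0.2, 0.1, -0.7]
gripper_width: 41.8
gripper_force: 15.0
```

```bash
python3 go.py 474.4 156.7 23
```

```text
tool d 1.6 -1.5 87.3
```

To row units: 25 mm is 0.5, 20 mm is 0.4.

Call:
tcp_steps(
  ticks=[
    {"d": [0.032, -0.03, 0.5]},
    {"d": [0, 0, 0.5]},
    {"d": [0, 0, 0.4]},
    {"d": [0, 0, 0.2]},
    {"d": [0, 0, 0.08]},
    {},
    {},
  ],
)

```text
time_s: 15.35
ee_pos: [474.9, 157.9, 27.6]
ee_rot: [179.9, -0.0, 87.0]
force: [-0.3, 0.6, -0.5]
gripper_width: 41.8
gripper_force: 15.0
```

```bash
python3 go.py 474.4 156.7 23; python3 -c "
from h import *
cv2.imwrite('pics/p4.png',grab_frame('wrist'))"
```

```text
tool d -1.2 -0.5 4.6
```

View pics/p4.png

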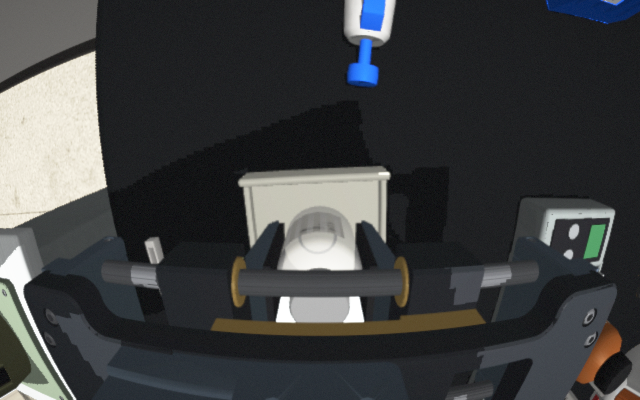

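The bottle is held at (320,235), centred over the leftmost compartment. Lowering it the rest of the way.

To row units: 2 mm is 0.04, 1.4 mm is 0.028.

Call:
tcp_steps(
  ticks=[
    {"d": [-0.024, -0.01, 0.04]},
    {"d": [0, 0, 0.028]},
    {"d": [0, 0, 0.016]},
    {},
    {},
  ],
)

```text
time_s: 15.9
ee_pos: [473.4, 156.5, 23.0]
ee_rot: [180.0, 0.0, 87.0]
force: [-1.2, -1.0, 5.0]
gripper_width: 42.0
gripper_force: 15.0
```

Call:
tcp_steps(
  ticks=[
    {"d": [0, 0, 0.01]},
    {},
  ],
)

```text
time_s: 16.1
ee_pos: [473.5, 156.4, 23.0]
ee_rot: [180.0, 0.0, 87.0]
force: [-2.2, -1.4, 9.2]
gripper_width: 41.6
gripper_force: 15.0
```

To row units: -0.5 mm is -0.01.

Call:
tcp_steps(
  ticks=[
    {"d": [0, 0, -0.01]},
    {},
  ],
)

```text
time_s: 16.3
ee_pos: [473.4, 156.4, 23.0]
ee_rot: [180.0, 0.0, 87.0]
force: [-1.1, -0.5, 6.7]
gripper_width: 41.5
gripper_force: 15.0
```

Call:
tcp_steps(
  ticks=[
    {},
    {},
    {},
    {},
  ],
  aperture=62,
)

```text
time_s: 16.7
ee_pos: [473.3, 156.5, 22.1]
ee_rot: [-180.0, 0.0, 87.0]
force: [0.0, 0.2, -0.5]
gripper_width: 61.3
gripper_force: 0.0
```

Call:
tcp_steps(
  ticks=[
    {"d": [0, 0, -0.2]},
    {"d": [0, 0, -0.5]},
    {"d": [0, 0, -0.8]},
    {"d": [0, 0, -0.8]},
    {"d": [0, 0, -0.8]},
    {"d": [0, 0, -0.7]},
    {},
  ],
  aperture=86,
)

```text
time_s: 17.4
ee_pos: [476.2, 157.4, 218.2]
ee_rot: [179.4, -0.2, 87.0]
force: [-0.5, -0.2, -0.7]
gripper_width: 86.1
gripper_force: 0.0
```

```bash
python3 go.py 664.3 0.2 200
```

```text
tool d -147.1 196.1 18.2
```

To row units: 40 mm is 0.8, 38 mm is 0.76.

Call:
tcp_steps(
  ticks=[
    {"d": [-0.3, 0.4, 0]},
    {"d": [-0.56, 0.76, 0]},
    {"d": [-0.6, 0.8, 0]},
    {"d": [-0.6, 0.8, 0]},
    {"d": [-0.56, 0.76, 0]},
    {"d": [-0.32, 0.4, 0]},
    {},
  ],
)

```text
time_s: 18.1
ee_pos: [663.0, -3.4, 210.5]
ee_rot: [-179.9, 0.1, 86.8]
force: [-0.9, 0.8, -1.3]
gripper_width: 86.2
gripper_force: 0.0
```

Call:
tcp_steps(
  ticks=[
    {"d": [0, 0, 0.4]},
    {"d": [0, 0, 0.5]},
    {"d": [0, 0, 0.24]},
    {},
    {},
    {},
  ],
)

```text
time_s: 18.7
ee_pos: [662.0, -0.4, 156.8]
ee_rot: [179.9, -0.0, 87.0]
force: [0.1, 0.7, 0.8]
gripper_width: 85.8
gripper_force: 0.0
```

```bash
python3 go.py 664.3 0.2 71
```

Run:
```python
from h import *
a=grab_frame("top");w=grab_frame("wrist")
cv2.imwrite("pics/p5.png",np.vstack([w[:350],a[130:300]]))
```

```text
tool d 0.7 2.2 85.8
```

View pics/p5.png

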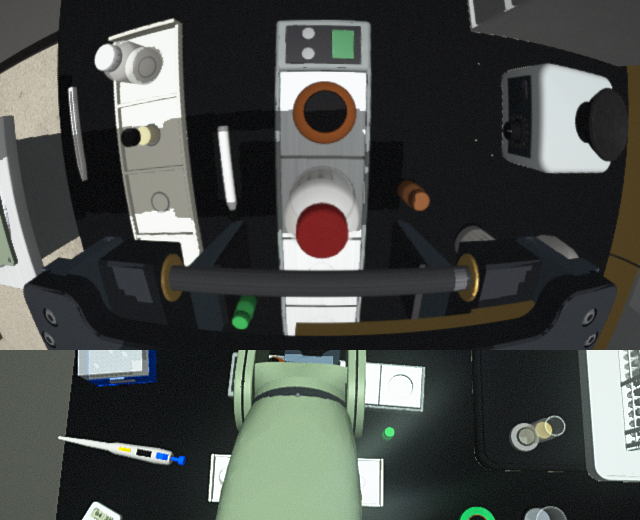

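The small bottle at (130,62) and the vial at (140,135) stand in compartments 1 and 2. The red cap at (323,230) is centred between the fingers.

To row units: 25 mm is 0.5, 2.2 mm is 0.044.

Call:
tcp_steps(
  ticks=[
    {"d": [0.014, 0.044, 0.5]},
    {"d": [0, 0, 0.5]},
    {"d": [0, 0, 0.44]},
    {"d": [0, 0, 0.24]},
    {},
    {},
  ],
)

```text
time_s: 19.4
ee_pos: [664.4, -0.0, 72.3]
ee_rot: [179.9, -0.0, 87.0]
force: [-0.4, -0.1, 0.7]
gripper_width: 85.6
gripper_force: 0.0
```

```bash
python3 go.py 664.3 0.2 71
```

```text
tool d 0.2 -0.1 1.3
```

Call:
tcp_steps(
  ticks=[
    {},
    {},
    {},
    {},
    {},
    {},
  ],
  aperture=45,
  grip_force=15,
)

```text
time_s: 20.0
ee_pos: [663.7, -0.0, 71.9]
ee_rot: [180.0, 0.0, 87.0]
force: [-0.9, -0.3, 2.6]
gripper_width: 56.5
gripper_force: 15.0
```

Call:
tcp_steps(
  ticks=[
    {"d": [0, 0, -0.16]},
    {"d": [0, 0, -0.4]},
    {"d": [0, 0, -0.7]},
    {"d": [0, 0, -0.7]},
    {"d": [0, 0, -0.7]},
    {"d": [0, 0, -0.2]},
    {},
    {},
  ],
)

```text
time_s: 20.8
ee_pos: [662.7, -0.0, 212.6]
ee_rot: [-179.8, 0.0, 87.0]
force: [0.1, 0.0, -2.1]
gripper_width: 56.8
gripper_force: 15.0
```

```bash
python3 go.py 473.6 -3.3 200
```

```text
tool d -13.2 -188.6 12.6
```

To row units: -40 mm is -0.8, -36 mm is -0.72.

Call:
tcp_steps(
  ticks=[
    {"d": [-0.02, -0.36, 0]},
    {"d": [-0.06, -0.72, 0]},
    {"d": [-0.06, -0.8, 0]},
    {"d": [-0.06, -0.8, 0]},
    {"d": [-0.04, -0.7, 0]},
    {"d": [-0.02, -0.4, 0]},
    {},
    {},
  ],
)

```text
time_s: 21.6
ee_pos: [474.1, -3.1, 213.3]
ee_rot: [-179.9, 0.0, 87.0]
force: [1.0, 0.5, -0.1]
gripper_width: 56.6
gripper_force: 15.0
```

Call:
tcp_steps(
  ticks=[
    {"d": [0, 0, 0.5]},
    {"d": [0, 0, 0.7]},
    {"d": [0, 0, 0.7]},
    {"d": [0, 0, 0.4]},
    {},
    {},
  ],
)

```text
time_s: 22.2
ee_pos: [475.2, -3.1, 99.0]
ee_rot: [-180.0, 0.0, 87.0]
force: [0.9, -0.2, 0.2]
gripper_width: 56.6
gripper_force: 15.0
```

```bash
python3 go.py 473.6 -3.3 42
```

```text
tool d -0.3 -1.6 57.0
```

To row units: 20 mm is 0.4, 18 mm is 0.36.

Call:
tcp_steps(
  ticks=[
    {"d": [0, -0.02, 0.4]},
    {"d": [0, 0, 0.36]},
    {"d": [0, 0, 0.2]},
    {"d": [0, 0, 0.08]},
    {},
    {},
    {},
  ],
)

```text
time_s: 22.9
ee_pos: [473.9, -3.1, 48.1]
ee_rot: [179.9, 0.0, 87.0]
force: [-0.2, 0.5, -0.1]
gripper_width: 56.8
gripper_force: 15.0
```

```bash
python3 go.py 473.6 -3.3 42
```

```text
tool d -0.2 -0.3 6.1
```

To row units: 3 mm is 0.06, 1.5 mm is 0.03.

Call:
tcp_steps(
  ticks=[
    {"d": [0, 0, 0.06]},
    {"d": [0, 0, 0.03]},
    {"d": [0, 0, 0.02]},
    {},
    {},
  ],
)

```text
time_s: 23.4
ee_pos: [473.2, -3.0, 41.8]
ee_rot: [180.0, 0.0, 87.0]
force: [-0.1, -0.5, -0.3]
gripper_width: 56.8
gripper_force: 15.0
```

Call:
tcp_steps(
  ticks=[
    {"d": [0, 0, 0.016]},
    {},
  ],
)

```text
time_s: 23.6
ee_pos: [473.2, -3.0, 41.8]
ee_rot: [180.0, 0.0, 87.0]
force: [-2.0, -0.2, 6.9]
gripper_width: 56.3
gripper_force: 15.0
```

To row units: -0.4 mm is -0.008.

Call:
tcp_steps(
  ticks=[
    {"d": [0, 0, -0.008]},
    {},
  ],
)

```text
time_s: 23.8
ee_pos: [473.2, -3.0, 41.8]
ee_rot: [180.0, 0.0, 87.0]
force: [-1.6, -0.1, 4.9]
gripper_width: 56.2
gripper_force: 15.0
```

Call:
tcp_steps(
  ticks=[
    {},
    {},
    {},
    {},
    {},
  ],
  aperture=82,
)

```text
time_s: 24.3
ee_pos: [473.2, -3.1, 41.3]
ee_rot: [-180.0, 0.0, 87.0]
force: [-0.1, 0.3, 0.8]
gripper_width: 81.9
gripper_force: 0.0
```

Call:
tcp_steps(
  ticks=[
    {"d": [0, 0, -0.2]},
    {"d": [0, 0, -0.5]},
    {"d": [0, 0, -0.8]},
    {"d": [0, 0, -0.8]},
    {"d": [0, 0, -0.8]},
    {"d": [0, 0, -0.3]},
    {},
  ],
)

```text
time_s: 25.0
ee_pos: [474.8, -3.1, 214.8]
ee_rot: [179.6, -0.0, 87.0]
force: [-0.0, -0.2, -0.5]
gripper_width: 82.1
gripper_force: 0.0
```

```bash
python3 go.py 668.7 80.2 200
```

```text
tool d 93.4 189.3 14.8
```

Now the amber bottle (grasp with TCP at about 56).

To row units: 40 mm is 0.8, 37 mm is 0.74.

Call:
tcp_steps(
  ticks=[
    {"d": [0.18, 0.36, 0]},
    {"d": [0.36, 0.74, 0]},
    {"d": [0.4, 0.8, 0]},
    {"d": [0.4, 0.8, 0]},
    {"d": [0.34, 0.72, 0]},
    {"d": [0.18, 0.36, 0]},
    {},
    {},
  ],
)

```text
time_s: 25.8
ee_pos: [665.7, 79.8, 209.6]
ee_rot: [-179.8, 0.1, 87.0]
force: [-0.4, -0.5, 0.3]
gripper_width: 81.9
gripper_force: 0.0
```

Call:
tcp_steps(
  ticks=[
    {"d": [0, 0, 0.4]},
    {"d": [0, 0, 0.6]},
    {"d": [0, 0, 0.4]},
    {},
    {},
    {},
  ],
)

```text
time_s: 26.4
ee_pos: [667.3, 79.7, 143.3]
ee_rot: [179.8, -0.0, 87.0]
force: [0.1, 0.0, 1.3]
gripper_width: 82.0
gripper_force: 0.0
```

```bash
python3 go.py 668.7 80.2 56
```

Run:
```python
from h import *
a=grab_frame("top");w=grab_frame("wrist")
cv2.imwrite("pics/p6.png",np.vstack([w[:350],a[130:300]]))
```

```text
tool d 0.5 1.4 87.3
```

View pics/p6.png

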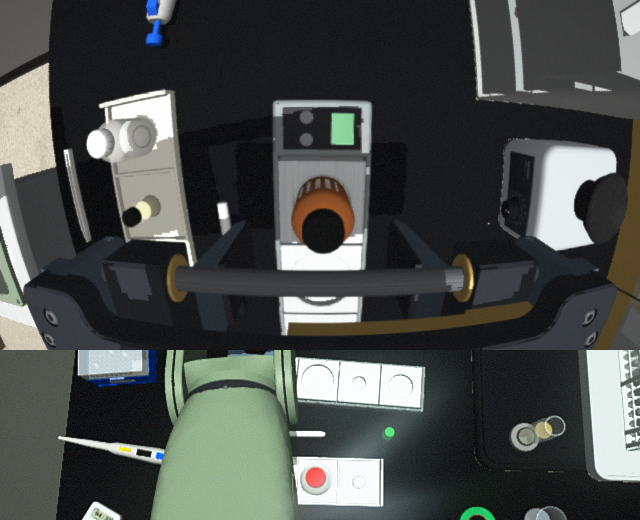

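The large bottle stands in the third compartment (top view, red cap at (316,307)). The amber cap at (324,230) is centred between the fingers.

To row units: 25 mm is 0.5, 22 mm is 0.44.

Call:
tcp_steps(
  ticks=[
    {"d": [0.01, 0.028, 0.5]},
    {"d": [0, 0, 0.5]},
    {"d": [0, 0, 0.44]},
    {"d": [0, 0, 0.26]},
    {},
    {},
  ],
)

```text
time_s: 27.1
ee_pos: [669.0, 80.4, 57.4]
ee_rot: [179.9, -0.0, 87.0]
force: [0.4, -0.3, -0.0]
gripper_width: 81.6
gripper_force: 0.0
```

```bash
python3 go.py 668.7 80.2 56
```

```text
tool d -0.2 -0.3 1.4
```

Call:
tcp_steps(
  ticks=[
    {},
    {},
    {},
    {},
    {},
    {},
  ],
  aperture=35,
  grip_force=15,
)

```text
time_s: 27.7
ee_pos: [668.6, 80.4, 56.8]
ee_rot: [179.9, -0.0, 87.0]
force: [0.5, -0.3, 1.5]
gripper_width: 47.2
gripper_force: 15.0
```

Call:
tcp_steps(
  ticks=[
    {"d": [0, 0, -0.16]},
    {"d": [0, 0, -0.4]},
    {"d": [0, 0, -0.7]},
    {"d": [0, 0, -0.7]},
    {"d": [0, 0, -0.7]},
    {"d": [0, 0, -0.3]},
    {},
    {},
  ],
)

```text
time_s: 28.5
ee_pos: [667.6, 80.3, 203.8]
ee_rot: [-179.9, 0.0, 87.0]
force: [-0.8, 0.6, -1.6]
gripper_width: 47.2
gripper_force: 15.0
```

```bash
python3 go.py 473.2 -83.3 190
```

```text
tool d -173.6 -185.6 13.8
```

To row units: -34 mm is -0.68, -32 mm is -0.64.

Call:
tcp_steps(
  ticks=[
    {"d": [-0.3, -0.32, 0]},
    {"d": [-0.5, -0.52, 0]},
    {"d": [-0.64, -0.68, 0]},
    {"d": [-0.64, -0.68, 0]},
    {"d": [-0.64, -0.68, 0]},
    {"d": [-0.48, -0.52, 0]},
    {"d": [-0.27, -0.31, 0]},
    {},
  ],
)

```text
time_s: 29.3
ee_pos: [470.6, -84.2, 202.9]
ee_rot: [-179.7, -0.0, 86.8]
force: [1.6, 0.1, -0.8]
gripper_width: 47.0
gripper_force: 15.0
```

Call:
tcp_steps(
  ticks=[
    {},
    {"d": [0, 0, 0.5]},
    {"d": [0, 0, 0.7]},
    {"d": [0, 0, 0.7]},
    {"d": [0, 0, 0.4]},
    {},
    {},
  ],
)

```text
time_s: 30.0
ee_pos: [474.8, -82.6, 89.3]
ee_rot: [-180.0, -0.0, 87.0]
force: [0.2, -0.7, -1.5]
gripper_width: 46.9
gripper_force: 15.0
```

```bash
python3 go.py 473.2 -83.3 27
```

```text
tool d -0.7 -1.5 62.3
```

To row units: 22 mm is 0.44, 20 mm is 0.4.

Call:
tcp_steps(
  ticks=[
    {"d": [-0.01, -0.02, 0.44]},
    {"d": [0, 0, 0.4]},
    {"d": [0, 0, 0.22]},
    {"d": [0, 0, 0.1]},
    {},
    {},
    {},
  ],
)

```text
time_s: 30.7
ee_pos: [473.6, -83.8, 32.3]
ee_rot: [179.9, 0.0, 87.0]
force: [-0.1, -0.1, -0.9]
gripper_width: 46.7
gripper_force: 15.0
```

```bash
python3 go.py 473.2 -83.3 27
```

```text
tool d 0.5 -0.5 5.3
```

To row units: 2.5 mm is 0.05, 1.5 mm is 0.03.

Call:
tcp_steps(
  ticks=[
    {"d": [0.01, 0, 0.05]},
    {"d": [0, 0, 0.03]},
    {"d": [0, 0, 0.016]},
    {},
    {},
  ],
)

```text
time_s: 31.2
ee_pos: [472.8, -83.1, 26.8]
ee_rot: [-180.0, 0.0, 87.0]
force: [-1.1, 0.4, 1.8]
gripper_width: 46.9
gripper_force: 15.0
```

Call:
tcp_steps(
  ticks=[
    {"d": [0, 0, 0.012]},
    {},
  ],
)

```text
time_s: 31.4
ee_pos: [472.8, -83.1, 26.7]
ee_rot: [180.0, 0.0, 87.0]
force: [-1.5, 0.4, 6.7]
gripper_width: 47.2
gripper_force: 15.0
```

Contact made, so I release, lift and swing aside to the right to clear the top camera's view.

To row units: -0.4 mm is -0.008.

Call:
tcp_steps(
  ticks=[
    {"d": [0, 0, -0.008]},
    {},
  ],
)

```text
time_s: 31.6
ee_pos: [472.9, -83.1, 26.8]
ee_rot: [180.0, 0.0, 87.0]
force: [-1.1, -0.0, 5.9]
gripper_width: 46.9
gripper_force: 15.0
```

Call:
tcp_steps(
  ticks=[
    {},
    {},
    {},
    {},
  ],
  aperture=70,
)

```text
time_s: 32.0
ee_pos: [472.9, -83.1, 26.3]
ee_rot: [-180.0, 0.0, 87.0]
force: [1.2, 0.0, -0.2]
gripper_width: 69.7
gripper_force: 0.0
```

Call:
tcp_steps(
  ticks=[
    {"d": [0, 0, -0.2]},
    {"d": [0, 0, -0.5]},
    {"d": [0, 0, -0.8]},
    {"d": [0, 0, -0.8]},
    {"d": [0, 0, -0.8]},
    {"d": [0, 0, -0.8]},
    {},
  ],
)

```text
time_s: 32.7
ee_pos: [476.1, -83.8, 227.8]
ee_rot: [179.3, 0.1, 87.0]
force: [1.1, 0.0, -0.4]
gripper_width: 70.0
gripper_force: 0.0
```

Call:
tcp_steps(
  ticks=[
    {"d": [-0.8, -0.4, 0]},
    {"d": [-0.8, -0.4, 0]},
    {"d": [-0.8, -0.4, 0]},
    {"d": [-0.8, -0.4, 0]},
    {"d": [-0.8, -0.4, 0]},
    {"d": [-0.8, -0.4, 0]},
    {"d": [-0.8, -0.4, 0]},
    {},
  ],
)

```text
time_s: 33.5
ee_pos: [315.8, -359.0, 221.1]
ee_rot: [-179.9, 0.1, 86.7]
force: [-0.6, 0.6, 0.7]
gripper_width: 70.3
gripper_force: 0.0Traceback (most recent call last):
```

Run:
```python
from h import *
a=grab_frame("top");cv2.imwrite("pics/p7raw.png",a)
cv2.imwrite("pics/p7.png",np.vstack([cv2.resize(a[200:300,195:400],None,fx=3.1,fy=3.1,interpolation=cv2.INTER_CUBIC),cv2.resize(grab_frame("scene")[120:290,130:450],(635,280))]))
```

```text
  File "<stdin>", line 3, in <module>
    return _nx.concatenate(arrs, 0, dtype=dtype, casting=casting)
           ~~~~~~~~~~~~~~~^^^^^^^^^^^^^^^^^^^^^^^^^^^^^^^^^^^^^^^
ValueError: all the input array dimensions except for the concatenation axis must match exactly, but along dimension 1, the array at index 0 has size 636 and the array at index 1 has size 635
```

Run:
```python
from h import *
a=cv2.imread("pics/p7raw.png")
cv2.imwrite("pics/p7.png",np.vstack([cv2.resize(a[200:300,195:400],(636,310),interpolation=cv2.INTER_CUBIC),cv2.resize(grab_frame("scene")[120:290,130:450],(636,280))]))
```

```text
(no output)
```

View pics/p7.png

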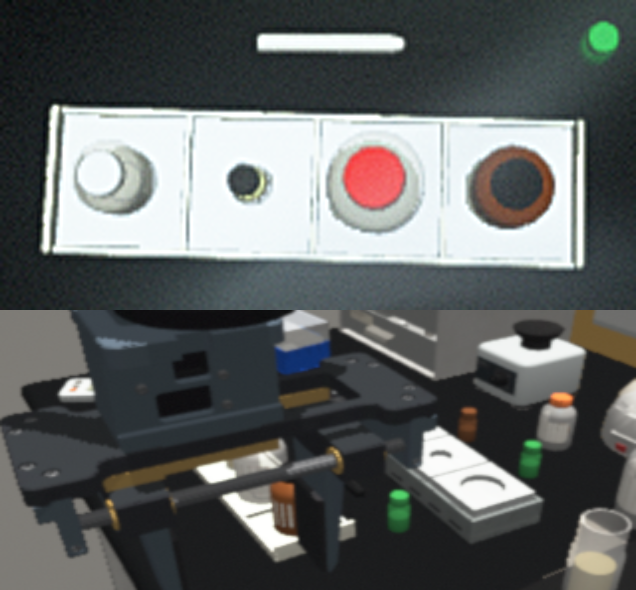

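All four vessels stand upright in the rack. From the left: small white (101,173), vial (242,181), large red (375,177) and amber (517,183). I'll check the centring numerically.

Run:
```python
from h import *
f=lambda a:(np.array(a)+.5)/3.1-.5+[195,200]
for c,z in zip([(101,173),(242,181),(375,177),(517,183)],(87,56,110,93)):print(ray("top",f(c),z).round(1))
```

```text
[[474.1 155.5  87. ]]
[[473.3  77.4  56. ]]
[[474.2  -2.7 110. ]]
[[473.8 -83.1  93. ]]
```

All are within about 1 mm of the ring centres.

```bash
python3 -c "
from workcell import job_done
print(job_done())"
```

```text
the job is handed in; nothing more can be done
None
```

All four vessels stand upright in the rack in reverse order (small bottle, vial, large bottle, amber bottle from the left), each within about 1 mm of its compartment centre by the top camera, and the job was handed in at about 34 s of the 99 s limit.

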